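Find the bowed cover with a straightedge

ROBOT

A 7-joint arm with a two-finger parallel gripper is mounted at the origin on a cart in front of the work surface, level with it; the furniture and walls round the work are solid. World frame = base frame: x ahead of the robot, y to its left, z up, the work surface at z = 0. Lengths are in m, angles in degrees, forces in N, time in s.
With the tool pointing down it reaches from about 0.35 to 0.775 m from the base axis. Payload 3.1 kg.
Tool frame: the origin (TCP) lies on the centre line of the jaws, within the pads' length; the fingertips stand 17 mm ahead of it and the grasp point (between the pads) lies 2 mm behind it (robot.tip_reach is the distance from the TCP to the fingertips, in m); z points along the fingers, y is the direction in which the jaws open and shut (so a half turn about z gives the same grasp; the last joint's range is limited). The gripper opens to 85 mm and grips with 20 to 120 N. Pads are 22 mm wide; open, the fingers measure 114 mm over their backs; the gripper's body (76 mm by 85 mm) begins 54 mm behind the grasp point. The pads swing forward as they close: fully open they stand 13 mm farther back than shut.
Start: joints at [-79.624, 17.813, 0.802, 86.603, -0.252, 75.585, -1.558], TCP at [0.121, 0.536, 0.248] pointing down, gripper open.
Joint ranges: [-154.91, 154.91], [-16.99, 109.72], [-72.82, 74.43], [7.12, 147.25], [-82.49, 262.49], [11.32, 116.49], [-174.64, 174.64]. Speed limits (degrees/s): [159.86, 159.86, 180, 180, 180, 180, 180].

INTERFACE

Orientations are given as [roll, pitch, yaw] about the fixed x, y, z axes, in that order (R = Rz(yaw) Ry(pitch) Rx(roll)).
In Python, from station import robot, fingers, vision, workorder, recognise gives the robot as it stands. Calls block until the motion is done:
- robot.move_to(position, orientation): joint-space move of the TCP to a pose.
- robot.line_to(position, orientation=None, velocity=0.15, f_stop=None): straight line of the TCP; orientation=None keeps the orientation; velocity is the mean speed in m/s. With f_stop (N) it stops when the force on the tool has changed by that much, and returns True; else False.
- robot.move_j(angles): joint-space move.
- fingers.gripper_to(opening, force=None): opening from 0.0 (shut) to 1.0 (fully open); force is the grip in N (None keeps the last); returns when the fingers have stopped.
- robot.pause(seconds).
- robot.inverse_kinematics(position, orientation): joint angles nearest the present ones, or None.
- vision.grab_frame(name): name is "side" or "top" or "wrist"; returns the picture (400x640x3 uint8, red, green, blue); there is no depth.
- vision.calibration(name): a dict with "mtx" (3x3 intrinsics, pixels), "k1" (the pictures are not rectified: a ray, as slopes to the right and down, at radius r is drawn at 1 + k1 r^2 times it, then the intrinsics apply), "extrinsics" (4x4, takes a point from world to camera coordinates); the wrist camera has in their place "T_tool_cam" (4x4, takes a point from camera to tool coordinates, whose origin is the TCP and whose axes are the flange's). Camera axes: x right, y up, looking along -z (the intrinsics and any distortion apply to the point x, -y, -z); pixel columns grow to the right and rows downward; lengths in m; the calibration is good to about 2 mm. A picture is of the moment at which its call begins: read the wrist's pose just before it. calibration takes no time and is no camera call.
A pose or a line that the arm cannot do raises robot.PlanningError and nothing moves.
- workorder.close_job(): hands the job in, once; it reports no verdict.
Trained networks look in the newest picture that a camera, given by its name, has taken for a name from the list of things; names that differ only in an ending like _2 or _b are one class to them, and where a whole thing is asked for, a point or a joint stands for the part that bears it (a point fixed in the world has none). Each returns a list of dicts, best first, with "p" (0 to 1); they miss things now and then, are a little off and sometimes report something else, mostly with a low value. They report only what shows in the picture. A call takes as long as a camera call.
- recognise(label, camera): "rect" ([centre column, centre row, width, height] in pixels, round what is visible of it).
Readings, each from a call of its own:
- robot.current_time_s(): time.
- robot.current_joint_positions(): joint angles.
- robot.current_dq(): joint speeds.
- robot.current_joint_torque(): joint torques, N m.
- robot.current_tool_pos(): TCP position.
- robot.current_eef_rot(): TCP orientation.
- robot.current_contact_force(): force on the tool from outside, world axes, zero at the start.
- robot.current_torque(): the same for the moment, N m.
- robot.current_finger_gap(): opening from 0.0 (shut) to 1.0 (fully open).
Only numpy, scipy, OpenCV 4.12 (cv2) and the standard library are available. Lean on these libraries where they do the work, as an engineer would, in place of code of your own. Each camera call takes 0.05 s, during which the arm holds its last target.

TASK

One of the two aluminium covers has a bowed top face, on which a straightedge rocks. Find out which by laying the straightedge lengthwise along the middle of the top face and letting go of it; on the bowed cover gently press the straightedge's left end (seen from the robot) down until it stops, then its right end, and leave the straightedge lying lengthwise on that cover. Do not move the covers out of their places.

Things in the scene. Friction and masses are not known exactly. Their poses are not given: they have to be found in the camera images.
- cover_1: Aluminium cover, loose, 180 mm long (its x), 70 wide (y), 0.7 kg. Origin: centre of its underside, on the table. Its +x end is the robot's left one (yaw 1.27 to 1.87). Of cover_1 and cover_2 one is flat, 21 mm high all over; the other bowed: 21 mm high on a 16 mm strip across the middle, sloping evenly to 15.3 mm at both ends. Neither name nor place tells which.
- cover_2: Aluminium cover, loose, 180 mm long (its x), 70 wide (y), 0.7 kg. Origin: centre of its underside, on the table. Its +x end is the robot's left one (yaw 1.27 to 1.87). Of cover_1 and cover_2 one is flat, 21 mm high all over; the other bowed: 21 mm high on a 16 mm strip across the middle, sloping evenly to 15.3 mm at both ends. Neither name nor place tells which.
- straightedge: Straightedge: steel bar 160 mm long (its x), 25 wide, 10 thick, black grip block on the middle of its top (60 long, 18 wide, 10 to 30 mm above the underside); 0.25 kg; lies on the table, grip up, lengthwise roughly along world y. Symmetrical: either end may be the left one. Origin: centre of its underside. Centred on either cover it lies level, the bar's top 31 mm above the table.
- straightedge_grip (a point): Centre of the grip block, 20 mm above the straightedge's underside; grasp here across its 18 mm width. Pressed near an end on the flat cover the straightedge stays still; on the bowed one it tips almost freely by 0.07 rad and stops on the slope, its top 68 mm from the middle then about 4 mm lower (27 mm above the table); let go, it tips back to level.

How it is judged:
By the outcome, as a careful person would: the job done as asked, in the order asked, and still so for the second after the job is handed in, with the robot touching nothing.
It also fails if it takes over 72 s, if anything falls off the work surface, if the arm or the gripper's body presses on something with over 40 N, if the wrist force passes 120 N, or if a joint passes its speed limit or range.

## Working session

There is one attempt and no reset: what is moved stays moved. The work goes in short steps, each a Python script; the robot and the scene stay as the last script left them, time stands still between calls to the robot, and variables do not carry over. Pictures are saved under pics/ and viewed, and the job is handed in when it is done.

```bash
mkdir -p pics; ls
cat > h.py <<'E'
import numpy as np, cv2
from station import robot, fingers, vision, workorder, recognise
def save(cam,name):
    im=vision.grab_frame(cam); cv2.imwrite(f'pics/{name}.png',im[:,:,::-1]); return im
def camparams(cam, toolT=None):
    c=vision.calibration(cam); K=np.array(c['mtx']);k1=c['k1']
    if cam=='wrist':
        E=np.linalg.inv(toolT@np.array(c['T_tool_cam']))
    else: E=np.array(c['extrinsics'])
    return K,k1,E
def proj(P,K,k1,E):
    P=np.atleast_2d(P); q=P@E[:3,:3].T+E[:3,3]
    s=np.stack([q[:,0]/-q[:,2],-q[:,1]/-q[:,2]],1); r2=(s**2).sum(1,keepdims=True)
    s=s*(1+k1*r2); return s@K[:2,:2].T+K[:2,2]
def back(uv,z,K,k1,E):
    uv=np.atleast_2d(uv).astype(float); d=(uv-K[:2,2])@np.linalg.inv(K[:2,:2]).T; s=d.copy()
    for _ in range(30): s=d/(1+k1*(s**2).sum(1,keepdims=True))
    ray=np.stack([s[:,0],-s[:,1],-np.ones(len(s))],1)@E[:3,:3]
    o=-E[:3,:3].T@E[:3,3]
    t=(z-o[2])/ray[:,2]; return o+ray*t[:,None]
E
python3 - <<'E'
from h import *
for c in ('top','side'):
    save(c,c+'0'); K,k1,E=camparams(c); print(c,-E[:3,:3].T@E[:3,3],k1,K[0,0])
    for l in('cover_1','straightedge'):
        for d in recognise(l,c):
            print(l,d, back(d['rect'][:2],0.02,K,k1,E).round(3))
print(robot.current_time_s(),robot.current_eef_rot(),robot.tip_reach, vision.calibration('wrist'))
E
```

```text
pics
top [0.39239529 0.02116273 0.97279536] -0.021214673166854665 407.3120029899148
cover_1 {'rect': [398.9, 236.5, 77.2, 31.6], 'p': 0.86} [[ 0.448 -0.151  0.02 ]]
cover_1 {'rect': [264.6, 228.7, 77.8, 36.0], 'p': 0.78} [[0.473 0.163 0.02 ]]
straightedge {'rect': [340.4, 170.2, 66.3, 20.7], 'p': 0.95} [[ 0.609 -0.018  0.02 ]]
side [0.21108006 0.58906781 0.59539925] -0.0895041634940645 397.6239059582276
cover_1 {'rect': [376.9, 201.9, 54.0, 52.9], 'p': 0.92} [[ 0.446 -0.133  0.02 ]]
cover_1 {'rect': [298.9, 288.7, 84.7, 81.0], 'p': 0.56} [[0.469 0.184 0.02 ]]
straightedge {'rect': [289.6, 211.4, 53.7, 35.9], 'p': 0.71} [[0.605 0.002 0.02 ]]
0.3 [-1.79952817e+02  3.56584418e-03  1.67240479e+02] 0.017 {'mtx': array([[347.46085257,   0.        , 320.9440455 ],
       [  0.        , 347.46085257, 206.47943827],
       [  0.        ,   0.        ,   1.        ]]), 'k1': -0.04430224431277707, 'T_tool_cam': array([[-2.56323716e-04,  9.49368791e-01,  3.14163705e-01,
         8.15508814e-02],
       [ 9.99999960e-01,  2.05696378e-04,  1.94299923e-04,
        -1.15533493e-04],
       [ 1.19839947e-04,  3.14163742e-01, -9.49368805e-01,
        -1.24396715e-01],
       [ 0.00000000e+00,  0.00000000e+00,  0.00000000e+00,
         1.00000000e+00]])}
```

View pics/top0.png

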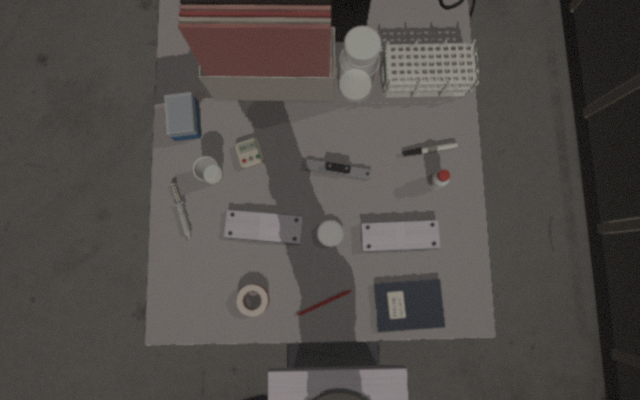

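View pics/side0.png

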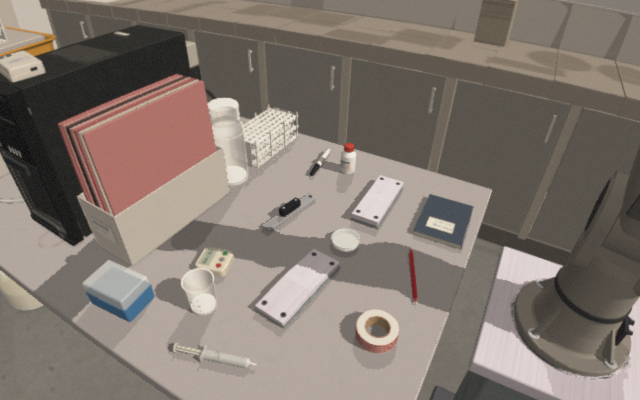

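```bash
cat >> h.py <<'E'
from scipy.spatial.transform import Rotation as R
def toolT():
    T=np.eye(4); T[:3,:3]=R.from_euler('xyz',robot.current_eef_rot(),degrees=True).as_matrix(); T[:3,3]=robot.current_tool_pos(); return T
E
python3 - <<'E'
from h import *
print(robot.current_tool_pos(),robot.current_joint_positions())
for c in('top','side'):
    p=camparams(c); print(c,proj([robot.current_tool_pos(),[0,0,0],[.121,-.536,.248]],*p), p[2])
for yaw in (0,90,180,-90):
    for P in ([.42,0.0,.4],[.42,0,.35],[0.6,0,.25]):
        print(yaw,P,robot.inverse_kinematics(P,[180,0,yaw]))
save('wrist','w0')
E
```

```text
[0.12146473 0.53618984 0.24792332] [-79.62300077  17.83123918   0.80183027  86.63204136  -0.25120097
  75.58575317  -1.55647226]
top [[ 25.64457198 429.16474965]
 [339.27808805 438.75185773]
 [657.93024981 415.30770739]] [[-2.17556543e-02 -9.99754354e-01 -4.23363073e-03  3.38128048e-02]
 [ 9.88791729e-01 -2.21423474e-02  1.47650374e-01 -5.31162221e-01]
 [-1.47707847e-01 -9.73948559e-04  9.89030557e-01 -9.04143866e-01]
 [ 0.00000000e+00  0.00000000e+00  0.00000000e+00  1.00000000e+00]]
side [[470.73289812 625.18002967]
 [570.30998626 324.01951895]
 [564.00744933  86.47026609]] [[-0.87347421 -0.4865663   0.01720593  0.46074914]
 [ 0.30876531 -0.52627298  0.79227567 -0.22688407]
 [-0.37643963  0.69734495  0.60992067 -0.69447087]
 [ 0.          0.          0.          1.        ]]
0 [0.42, 0.0, 0.4] [-49.97045817  -1.53365136  46.9720311   87.59109585   1.12310997
  93.45487061 -92.94097716]
0 [0.42, 0, 0.35] [-49.73634871  -1.5226345   46.87942962  94.44686127   1.11330153
  86.59468601 -92.93315188]
0 [0.6, 0, 0.25] [-34.33268166  30.15809153  51.65136385  79.40277925 -23.47489934
  81
[... 264 characters left out ...]
.25] [-33.5438688   29.69444944  50.13329632  79.3731597  -22.62402069
  81.26317545  16.20590913]
180 [0.42, 0.0, 0.4] [-54.00158002  -1.79666167  50.78713122  87.67040268   1.39451607
  93.46465241  86.85604091]
180 [0.42, 0, 0.35] [-52.72659283  -1.71340158  49.73865899  94.50680613   1.30972673
  86.60160079  86.92177696]
180 [0.6, 0, 0.25] [-30.60011901  28.22094735  44.73747159  79.26000717 -19.72513646
  80.45539336 103.92623389]
-90 [0.42, 0.0, 0.4] None
-90 [0.42, 0, 0.35] [-74.53761975  -4.45041596  69.12703723  94.81671943   4.16440055
  86.78024585 174.29744508]
-90 [0.6, 0, 0.25] [ -40.1397001    35.04897162   64.47491342   79.61061415  -31.37371414
   84.50451869 -157.0520122 ]
```

View pics/w0.png

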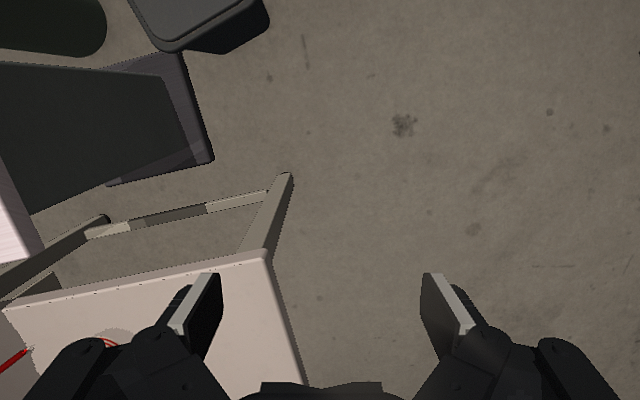

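Run:
```python
from h import *
robot.move_j([0,-1.5,0,87.6,0,93.5,0])
robot.pause(.2)
T=toolT(); print(robot.current_time_s(),T.round(3),robot.current_eef_rot())
save('wrist','w1'); p=camparams('wrist',T)
for l in('cover_1','straightedge'):
    for d in recognise(l,'wrist'): print(l,d,back(d['rect'][:2],.021,*p).round(3))
```

```text
2.8417 [[-0.002  1.     0.006  0.407]
 [ 1.     0.002  0.    -0.016]
 [ 0.     0.006 -1.     0.403]
 [ 0.     0.     0.     1.   ]] [ 1.79629922e+02 -3.58638344e-03  9.00876022e+01]
cover_1 {'rect': [369.7, 45.1, 62.6, 82.7], 'p': 0.92} [[0.474 0.125 0.021]]
cover_1 {'rect': [346.4, 233.8, 44.6, 108.6], 'p': 0.77} [[ 0.449 -0.149  0.021]]
straightedge {'rect': [455.5, 144.8, 48.0, 105.2], 'p': 0.86} [[ 0.605 -0.008  0.021]]
```

View pics/w1.png

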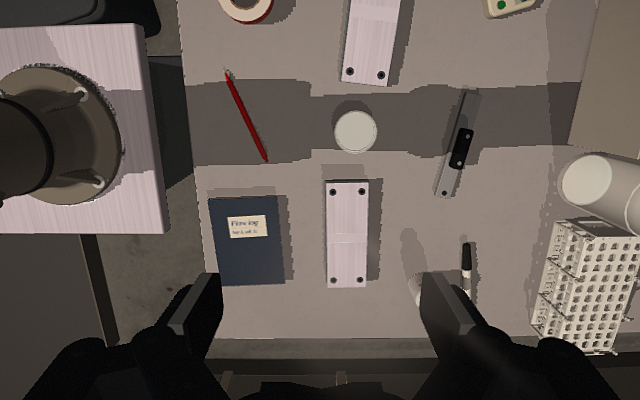

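Run:
```python
from h import *
robot.move_to([.5,.06,.33],[180,0,90]); robot.pause(.2)
T=toolT(); np.save('T2.npy',T); print(robot.current_time_s(),robot.current_joint_positions().round(1),T.round(3))
im=save('wrist','w2'); p=camparams('wrist',T)
for l in('cover_1','straightedge'):
    for d in recognise(l,'wrist'): print(l,d,back(d['rect'][:2],.021,*p).round(3))
```

```text
3.8167 [-4.7 10.6 -4.8 84.3  0.9 85.  -9.6] [[ 0.002  1.     0.003  0.5  ]
 [ 1.    -0.002 -0.     0.059]
 [-0.     0.003 -1.     0.332]
 [ 0.     0.     0.     1.   ]]
cover_1 {'rect': [305.4, 74.8, 69.1, 145.8], 'p': 0.92} [[0.482 0.159 0.021]]
cover_1 {'rect': [286.4, 297.8, 49.8, 114.2], 'p': 0.9} [[ 0.449 -0.144  0.021]]
straightedge {'rect': [403.3, 206.8, 51.0, 114.6], 'p': 0.68} [[ 0.609 -0.006  0.021]]
```

View pics/w2.png

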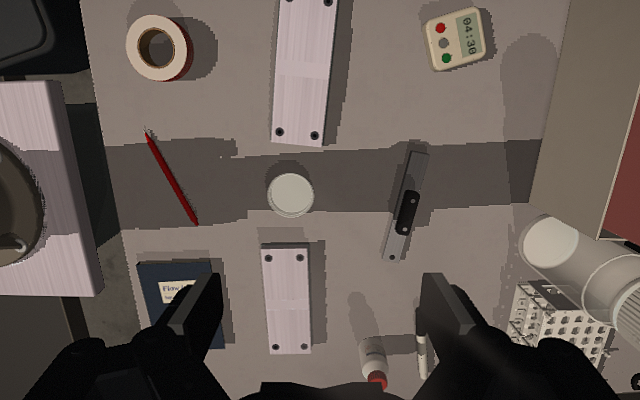

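Run:
```python
import cv2,numpy as np
a=cv2.imread('pics/w2.png'); b=cv2.imread('pics/w1.png')
def z(im,x,y,w,h,s): 
    c=cv2.resize(im[y:y+h,x:x+w],None,fx=s,fy=s,interpolation=cv2.INTER_CUBIC)
    return np.clip(c.astype(float)*1.5,0,255).astype(np.uint8)
c1=z(a,370,130,75,150,4); c2=z(a,255,0,110,150,4)
c=np.hstack([c1,c2]);print(c.shape)
cv2.imwrite('pics/z2.png',c)
cv2.imwrite('pics/z1.png',z(b,310,170,80,140,4))
```

```text
(600, 740, 3)
```

View pics/z2.png

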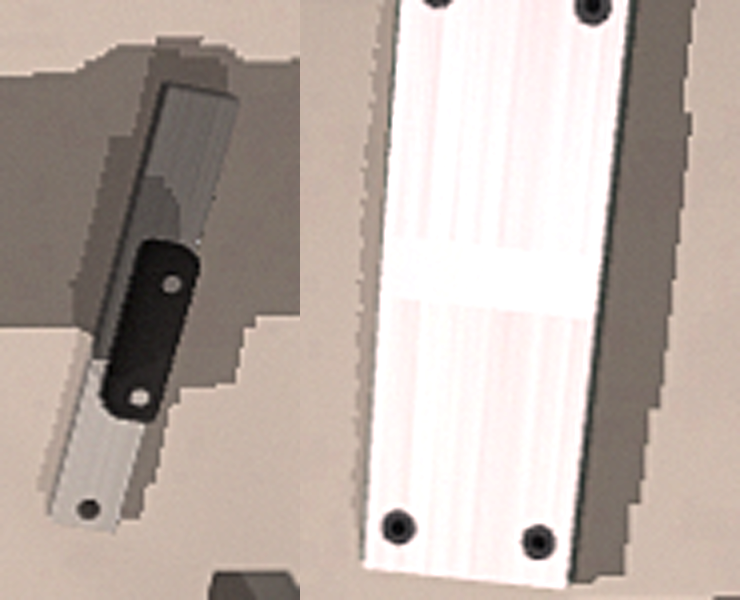

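View pics/z1.png

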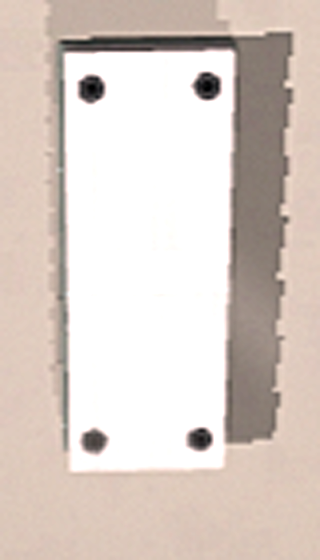

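Run:
```python
from h import *
T2=np.load('T2.npy'); p2=camparams('wrist',T2)
T1=np.eye(4);T1[:3,:3]=R.from_euler('xyz',[179.63,-.0036,90.0876],degrees=True).as_matrix();T1[:3,3]=[.407,-.016,.403]
p1=camparams('wrist',T1)
def rep(n,c):
    d=np.diff(c,axis=0); L=[np.linalg.norm(x).round(4) for x in d]; print(n,c[:,:2].round(4).tolist(),'ctr',c.mean(0).round(4),L)
    v=(c[0]+c[1]-c[2]-c[3])/2; print('  dir yaw',np.degrees(np.arctan2(v[1],v[0])).round(2), np.linalg.norm(v).round(4))
rep('se',back([(411.25,152.5),(429.5,154.5),(398.25,262.5),(383,258.75)],.010,*p2))
for z in(.0153,.021):
    rep('R',back(np.array([(62,48),(235,48),(224,468),(70,470)])/4+[310,170],z,*p1))
    c=back([(279.5,0),(338,0),(322.5,146.25),(271.25,142)],z,*p2); rep('L',c)
    e=(c[2]+c[3])/2; v=(c[0]+c[1]-c[2]-c[3]);v/=np.linalg.norm(v); print('  L centre',e+.09*v)
    # yaw from each side
```

```text
se [[0.6166, 0.0647], [0.6406, 0.0622], [0.6105, -0.0934], [0.5882, -0.0873]] ctr [ 0.614  -0.0135  0.01  ] [np.float64(0.0241), np.float64(0.1585), np.float64(0.0231)]
  dir yaw 79.22 0.1566
R [[0.4153, -0.0658], [0.4811, -0.0658], [0.4848, -0.2484], [0.4197, -0.2491]] ctr [ 0.4502 -0.1573  0.0153] [np.float64(0.0658), np.float64(0.1826), np.float64(0.0651)]
  dir yaw 91.26 0.1829
L [[0.4535, 0.2398], [0.5197, 0.2395], [0.502, 0.0737], [0.4373, 0.0793]] ctr [0.4781 0.1581 0.0153] [np.float64(0.0662), np.float64(0.1668), np.float64(0.0649)]
  dir yaw 84.07 0.1641
  L centre [0.47894342 0.16599984 0.0153    ]
R [[0.4152, -0.0644], [0.4803, -0.0644], [0.4839, -0.2449], [0.4196, -0.2456]] ctr [ 0.4497 -0.1548  0.021 ] [np.float64(0.065), np.float64(0.1805), np.float64(0.0643)]
  dir yaw 91.26 0.1809
L [[0.4541, 0.2385], [0.5194, 0.2382], [0.5019, 0.0745], [0.4381, 0.0801]] ctr [0.4784 0.1578 0.021 ] [np.float64(0.0654), np.float64(0.1646), np.float64(0.064)]
  dir yaw 84.07 0.1619
  L centre [0.4793279  0.16681897 0.021     ]
```

Run:
```python
from h import *
robot.move_to([.48,.12,.33],[180,0,90]); robot.pause(.2)
T=toolT(); np.save('T3.npy',T); print(robot.current_time_s())
im=save('wrist','w3')
c=cv2.resize(im[0:260,220:400,::-1],None,fx=2.3,fy=2.3,interpolation=cv2.INTER_CUBIC)
b=cv2.imread('pics/w1.png')[160:310,290:410]; b=cv2.resize(b,None,fx=3,fy=3)
def st(x): return np.clip((x.astype(float)-120)*1.9,0,255).astype(np.uint8)
H=max(c.shape[0],b.shape[0]); pad=lambda x:cv2.copyMakeBorder(x,0,H-x.shape[0],0,0,cv2.BORDER_CONSTANT)
cv2.imwrite('pics/z3.png',np.hstack([st(pad(c)),st(pad(b))])); print(c.shape)
```

```text
4.525
(598, 414, 3)
```

View pics/z3.png

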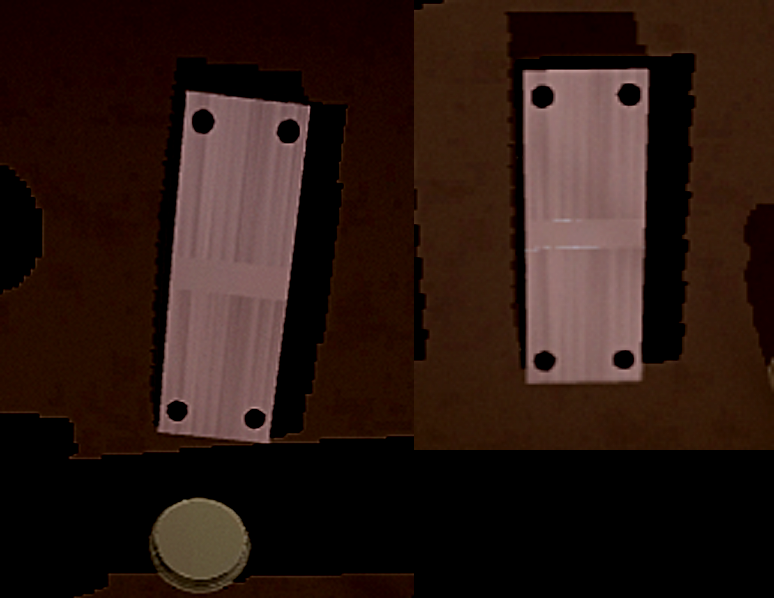

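Run:
```python
from h import *
p=camparams('wrist',np.load('T3.npy'))
for z in(.0153,.021):
    c=back(np.array([(187,92),(308,106),(270,442),(158,433)])/2.3+[220,0],z,*p)
    v=(c[0]+c[1]-c[2]-c[3])/2; print(c.mean(0).round(4),np.degrees(np.arctan2(v[1],v[0])),np.linalg.norm(v), np.linalg.norm(c[0]-c[1]),np.linalg.norm(c[2]-c[3]))
# strip centres
print(back([np.array([230.5,279])/2.3+[220,0]],.021,*p))
T1=np.eye(4);T1[:3,:3]=R.from_euler('xyz',[179.63,-.0036,90.0876],degrees=True).as_matrix();T1[:3,3]=[.407,-.016,.403]
print(back([[ (585-414)/3+290, 160+234/3]],.021,*camparams('wrist',T1)))
# grasp
yaw=79.2; g=[.614,-.0135]
fingers.gripper_to(.55,40)
robot.move_to([*g,.10],[180,0,yaw]); robot.pause(.1)
T=toolT(); save('wrist','w4'); pw=camparams('wrist',T); print(T[:3,3],robot.current_eef_rot(),robot.current_time_s())
print(recognise('straightedge_grip','wrist')[:2])
print(proj([[*g,.030],[*g,.01]],*pw))
```

```text
[0.4783 0.1648 0.0153] 84.00666797256365 0.17858776870181514 0.061513226704144115 0.0640751799694485
[0.4784 0.1653 0.021 ] 84.00666797256363 0.1762696008793073 0.06071475106473864 0.06324344876239932
[[0.47870527 0.16478939 0.021     ]]
[[ 0.44980502 -0.15575112  0.021     ]]
[ 0.615139   -0.01156356  0.10216225] [ 1.79810141e+02 -9.51102126e-02  7.93315542e+01] 6.3333
[{'rect': [321.3, 210.0, 44.2, 220.6], 'p': 0.87}]
[[320.56632257 234.16130162]
 [320.52449844 222.49894458]]
```

View pics/w4.png

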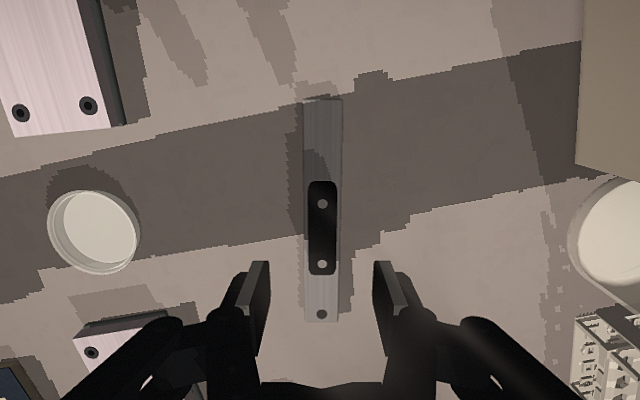

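Run:
```python
from h import *
T=toolT(); p=camparams('wrist',T)
c=back([[304,101],[342,99],[340,321],[302,320]],.01,*p); print(c.mean(0),c)
v=(c[0]+c[1]-c[2]-c[3])/2; print(np.degrees(np.arctan2(v[1],v[0])),np.linalg.norm(v))
s=back([[322.5,203.5],[322,264]],.03,*p); print(s,s.mean(0))
```

```text
[ 0.61459574 -0.01379435  0.01      ] [[ 0.61838007  0.06421024  0.01      ]
 [ 0.64090931  0.06112719  0.01      ]
 [ 0.6132695  -0.09331935  0.01      ]
 [ 0.58582405 -0.08719546  0.01      ]]
78.86572924694688 0.15585981334581897
[[ 0.6184421   0.00519686  0.03      ]
 [ 0.61074999 -0.034109    0.03      ]] [ 0.61459605 -0.01445607  0.03      ]
```

Run:
```python
from h import *
o=[180,0,79]
print(robot.line_to([.6146,-.014,.032],o,velocity=.08,f_stop=6), robot.current_tool_pos(),robot.current_contact_force())
fingers.gripper_to(0.0,40)
print(robot.current_finger_gap(), robot.current_tool_pos())
robot.line_to([.6146,-.014,.10],o,velocity=.12)
print(robot.current_contact_force())
robot.line_to([.4785,.165,.10],[180,0,84],velocity=.2)
robot.pause(.2); T=toolT(); np.save('T5.npy',T); print(T.round(4),robot.current_finger_gap(),robot.current_contact_force(),robot.current_time_s())
save('wrist','w5'); save('side','s5')
```

```text
False [ 0.61525649 -0.01399399  0.03259324] [0.49177866 0.01038474 0.69064529]
0.19499986675168332 [ 0.6154058  -0.01405889  0.03283666]
[ 0.27647989  1.51530599 -1.47000487]
[[ 1.067e-01  9.943e-01  2.000e-04  4.792e-01]
 [ 9.943e-01 -1.067e-01 -4.000e-04  1.639e-01]
 [-4.000e-04  3.000e-04 -1.000e+00  9.990e-02]
 [ 0.000e+00  0.000e+00  0.000e+00  1.000e+00]] 0.19815101810665853 [ 0.5189743  -0.18032258 -2.50533383] 9.9417
```

View pics/w5.png

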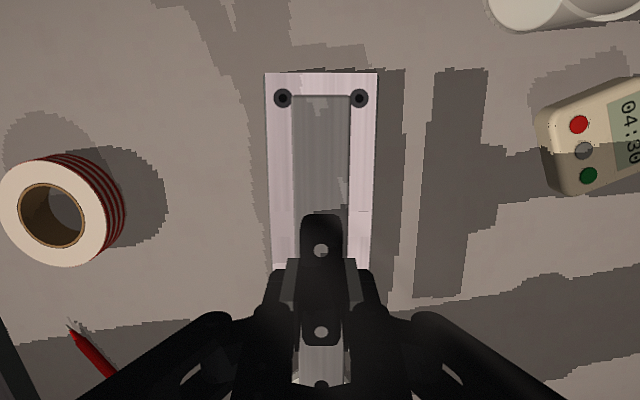

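View pics/s5.png

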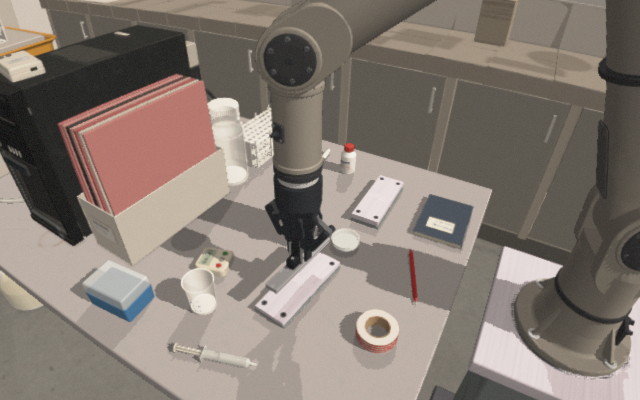

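Run:
```python
from h import *
T=np.load('T5.npy'); p=camparams('wrist',T)
e=back([[320.5,95.5]],.0785,*p)[0]; print('bar end',e,'along',(e-T[:3,3])@T[:3,0],(e-T[:3,3])@T[:3,1])
c=back([[264.5,72.5],[378,72.5]],.018,*p); print(c,c.mean(0), 'expect', np.array([.4785,.165])+.09*np.array([np.cos(np.radians(84)),np.sin(np.radians(84))]))
```

```text
bar end [0.48677827 0.24299853 0.0785    ] along 0.079476001183891 -0.0008887002363450052
[[0.45682016 0.25807763 0.018     ]
 [0.51983987 0.25129708 0.018     ]] [0.48833001 0.25468735 0.018     ] expect [0.48790756 0.25450697]
```

Bar is centred in the tool and the cover position is confirmed. Lower, release, press gently and look.

Run:
```python
from h import *
o=[180,0,84]
robot.line_to([.4785,.165,.062],o,velocity=.1); robot.pause(.15)
print(robot.line_to([.4785,.165,.046],o,velocity=.02,f_stop=3), robot.current_tool_pos(),robot.current_contact_force())
fingers.gripper_to(.5)
robot.pause(.2)
print(robot.current_tool_pos(),robot.current_eef_rot(),robot.current_contact_force())
robot.line_to([.4785,.165,.12],o,velocity=.12)
robot.pause(.2); T=toolT(); np.save('T6.npy',T); print(T.round(4),robot.current_time_s())
save('wrist','w6'); save('side','s6')
```

```text
True [0.47864514 0.16504016 0.05374913] [0.35261705 0.56413158 4.38596831]
[0.47733867 0.16446433 0.05258923] [-1.79865816e+02  7.10708707e-02  8.39983136e+01] [ 0.82894798 -0.25158822 -0.0486697 ]
[[ 1.045e-01  9.945e-01 -2.100e-03  4.777e-01]
 [ 9.945e-01 -1.045e-01 -8.000e-04  1.647e-01]
 [-1.000e-03 -2.000e-03 -1.000e+00  1.190e-01]
 [ 0.000e+00  0.000e+00  0.000e+00  1.000e+00]] 12.7083
```

View pics/w6.png

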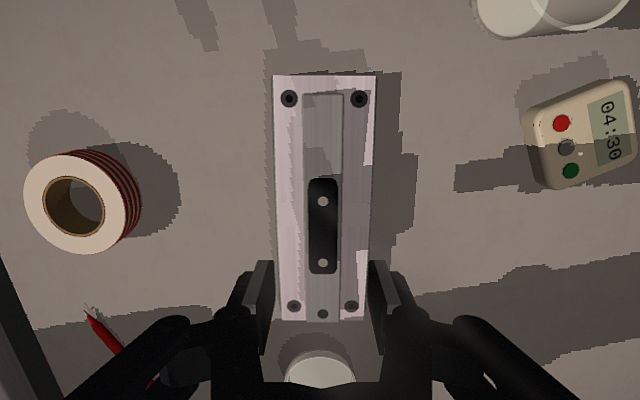

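Run:
```python
from h import *
p=camparams('wrist',np.load('T6.npy'))
a=back([[303,95],[343,95],[341,320.5],[304,320.5]],.031,*p); print('bar',a.mean(0),np.linalg.norm(a[0]-a[3]))
for z in(.0153,.021):
    b=back([[274,76],[376,75],[368,320],[281,320]],z,*p); print('cover',b.mean(0),np.linalg.norm(b[0]-b[3]))
# press left end
fingers.gripper_to(0.0)
c=np.array([.4785,.165]); u=np.array([np.cos(np.radians(84)),np.sin(np.radians(84))])
q=c+u*.068; o=[180,0,84]
robot.line_to([*q,.12],o,velocity=.15)
robot.line_to([*q,.055],o,velocity=.1); robot.pause(.2)
f0=robot.current_contact_force(); print('f0',f0,robot.current_tool_pos(),robot.current_finger_gap())
h=robot.line_to([*q,.034],o,velocity=.012,f_stop=3)
print(h,'tip z',robot.current_tool_pos()[2]-.017,robot.current_contact_force()-f0)
save('wrist','w7'); save('side','s7'); print(robot.current_time_s())
```

```text
bar [0.47802934 0.16566447 0.031     ] 0.15608340768662946
cover [0.4794449 0.165621  0.0153   ] 0.17860772504147915
cover [0.47960704 0.16761522 0.021     ] 0.17414224477356166
f0 [ 0.48900582 -0.13444207  0.16327449] [0.48620803 0.23293633 0.05580597] 0.002459612938028679
True tip z 0.02742443306595882 [-0.80015075 -0.27513762  4.17245779]
15.975
```

View pics/w7.png

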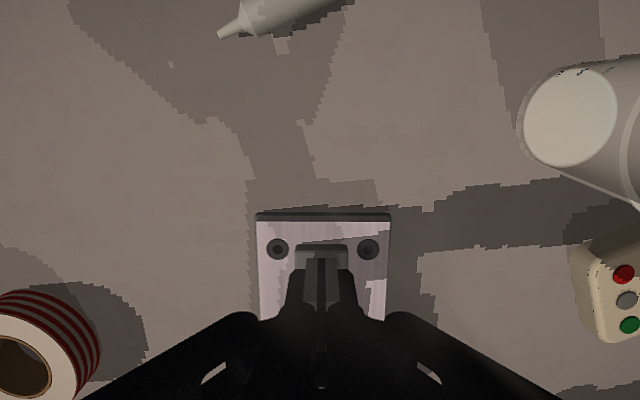

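View pics/s7.png

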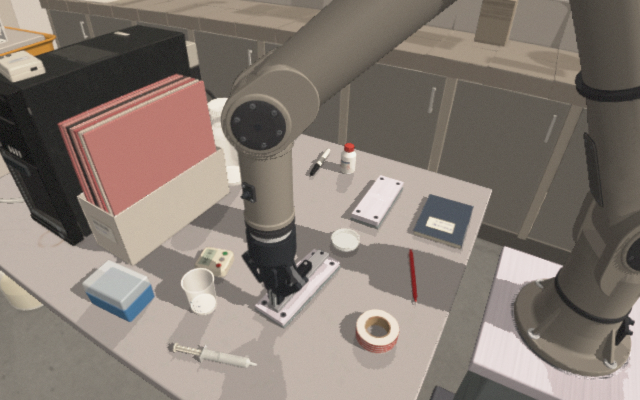

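Run:
```python
from h import *
c=np.array([.4785,.165]); u=np.array([np.cos(np.radians(84)),np.sin(np.radians(84))]); o=[180,0,84]
q=c+u*.068
h=robot.line_to([*q,.0405],o,velocity=.01,f_stop=4); robot.pause(.3)
print(h,'tip z',robot.current_tool_pos()[2]-.017,robot.current_contact_force())
robot.line_to([*q,.06],o,velocity=.03)
robot.line_to([*q,.09],o,velocity=.12)
q=c-u*.068
robot.line_to([*q,.09],o,velocity=.15)
robot.line_to([*q,.055],o,velocity=.1); robot.pause(.2)
f0=robot.current_contact_force(); print('f0',f0,robot.current_tool_pos())
save('wrist','w8a')
h=robot.line_to([*q,.034],o,velocity=.012,f_stop=3)
print(h,'tip z',robot.current_tool_pos()[2]-.017,robot.current_contact_force()-f0)
T=toolT(); np.save('T8.npy',T); save('wrist','w8'); save('side','s8'); print(robot.current_time_s())
```

```text
True tip z 0.02742758598340532 [-1.0657608   0.32357177  5.0090505 ]
f0 [0.50333097 0.41086636 0.15898967] [0.47209095 0.09762694 0.05572177]
True tip z 0.0273385862155981 [-1.25847627 -0.76662367  3.50147623]
20.4583
```

View pics/w8.png

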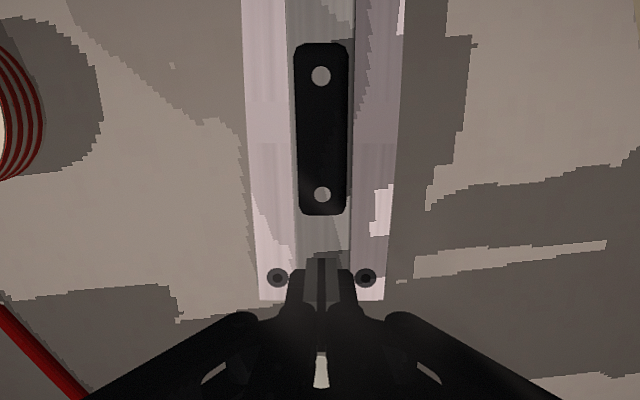

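Run:
```python
from h import *
c=np.array([.4785,.165]); u=np.array([np.cos(np.radians(84)),np.sin(np.radians(84))]); o=[180,0,84]
q=c-u*.068
h=robot.line_to([*q,.0405],o,velocity=.01,f_stop=4); robot.pause(.3)
print(h,'tip z',robot.current_tool_pos()[2]-.017,robot.current_contact_force())
save('side','s8b')
robot.line_to([*q,.06],o,velocity=.03)
robot.line_to([*q,.12],o,velocity=.12); robot.pause(.2)
T=toolT(); np.save('T9.npy',T);save('wrist','w9'); save('side','s9'); print(robot.current_time_s())
L=[cv2.resize(cv2.imread(f'pics/{n}.png')[235:330,245:350],None,fx=3.5,fy=3.0,interpolation=cv2.INTER_CUBIC) for n in('s6','s7','s8b','s9')]
cv2.imwrite('pics/cmp.png',np.vstack([np.hstack(L[:2]),np.hstack(L[2:])]))
```

```text
True tip z 0.027303682899138385 [-0.66550008 -1.11813481  4.16137045]
22.6583
```

View pics/cmp.png

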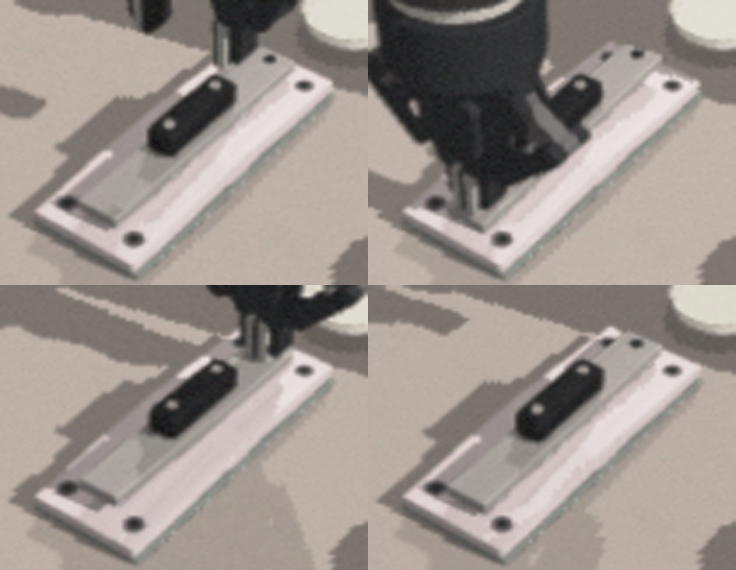

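View pics/w9.png

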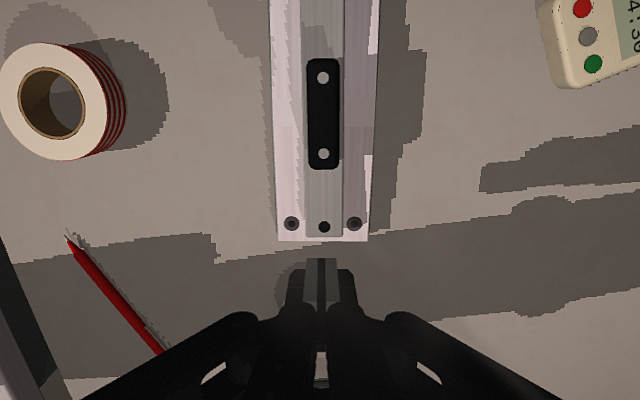

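Run:
```python
from h import *
K,k1,E=camparams('side'); u=np.array([np.cos(np.radians(84)),np.sin(np.radians(84)),0]); c=np.array([.4785,.165,0])
for s in(1,-1):
    a=c+s*u*.078
    print('expected px shift of raised end (5.5mm)',s,proj([a+[0,0,.031],a+[0,0,.0365]],K,k1,E).round(1).tolist())
g=lambda n:cv2.cvtColor(cv2.imread(f'pics/{n}.png'),cv2.COLOR_BGR2GRAY)
S=lambda im:cv2.resize(im,None,fx=8,fy=8,interpolation=cv2.INTER_CUBIC)
def shift(a,b,x,y,w,h,m=5):
    t=S(g(a))[y*8:(y+h)*8,x*8:(x+w)*8]; r=S(g(b))[(y-m)*8:(y+h+m)*8,(x-m)*8:(x+w+m)*8]
    R_=cv2.matchTemplate(r,t,cv2.TM_CCOEFF_NORMED); _,v,_,l=cv2.minMaxLoc(R_); return (l[0]/8-m,l[1]/8-m,round(v,3))
print('right end s9->s7',shift('s9','s7',318,250,14,8))
print('right end s9->s6',shift('s9','s6',318,252,10,7))
print('left end s9->s8b',shift('s9','s8b',266,296,20,16)); print('left end s9->s6',shift('s9','s6',266,296,20,16))
print('grip s9->s8b',shift('s9','s8b',284,258,32,26)); print('grip s9->s6',shift('s9','s6',284,258,32,26))
```

```text
expected px shift of raised end (5.5mm) 1 [[272.6, 303.3], [272.4, 301.4]]
expected px shift of raised end (5.5mm) -1 [[323.4, 252.2], [323.4, 250.2]]
right end s9->s7 (0.0, -1.375, 0.863)
right end s9->s6 (0.375, 0.125, 0.988)
left end s9->s8b (0.0, -2.0, 0.83)
left end s9->s6 (-0.375, -0.25, 0.978)
grip s9->s8b (0.375, -0.25, 0.947)
grip s9->s6 (0.125, 0.125, 0.992)
```

Run:
```python
from h import *
p=robot.current_tool_pos(); robot.line_to([p[0],p[1],.25],velocity=.15); robot.pause(1)
save('side','s10'); T=toolT(); save('wrist','w10'); a=cv2.imread('pics/s0.png') if 0 else cv2.imread('pics/side0.png')
print(recognise('straightedge','side')[:1],robot.current_contact_force(),robot.current_time_s())
b=cv2.imread('pics/s10.png'); t=a[300:330,252:290]; r=b[292:338,244:298]
_,v,_,l=cv2.minMaxLoc(cv2.matchTemplate(r,t,cv2.TM_CCOEFF_NORMED)); print('cover shift',l[0]-8,l[1]-8,v)
workorder.close_job()
```

```text
[{'rect': [299.0, 280.1, 63.8, 57.6], 'p': 0.72}] [-0.14671409  0.32062917 -0.10717825] 24.825
cover shift 0 0 0.7595036625862122
the job is handed in; nothing more can be done
```

View pics/w10.png

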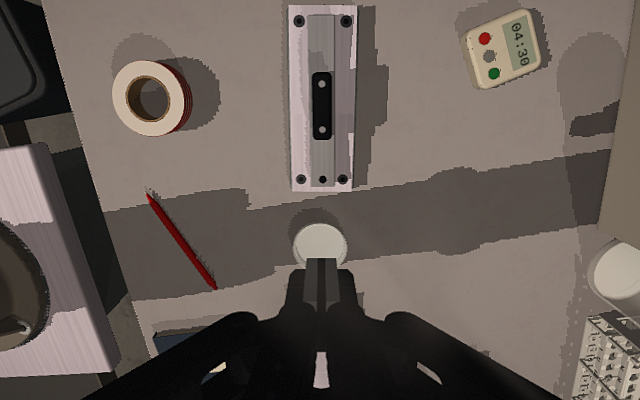

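The cover on the robot's left is the bowed one, and the straightedge now lies lengthwise along its middle. I handed the job in at about 25 s.

- **Test:** I laid the straightedge along the left cover and let go of it, then pressed its left end and after that its right end with about 4–5 N. Both ends stopped with the top about 27.3–27.4 mm above the table. A flat cover would have stopped them at 31 mm.
- **Rocking seen in the side camera:** the free end rose about 1.4 px and 2.0 px in the two presses, against roughly 2 px expected. The bar tipped back to level after the presses.
- **Last checks:** the straightedge is centred and lengthwise on the left cover, with the gripper well clear and no contact force. The left cover showed no shift from the first picture, though that match was only 0.76 because the lighting and shadows changed.
- **Not tested:** I did not lay the straightedge on the right cover, because the left one clearly rocked.
- **Disagreement:** the side camera and the top camera differed by about 20 mm in y on where the things lay. I worked from the wrist camera, which the lay-down height and the later pictures bore out.

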